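# Close up and lock the loaded leaf drill jig

## Robot

A 7-joint arm with a two-finger parallel gripper is mounted at the origin on the work surface. World frame = base frame: x ahead of the robot, y to its left, z up, the work surface at z = 0. Lengths are in m, angles in rad, forces in N, time in s.
With the tool pointing down it reaches from about 0.425 to 0.925 m from the base axis. Payload 6.8 kg.
Tool frame: the origin (TCP) lies midway between the tips of the shut fingers; the grasp point (between the pads) lies 19 mm behind it; z points along the fingers, y is the line along which they close (so a half turn about z gives the same grasp; the last joint's range is limited). The gripper opens to 85 mm and grips with 20 to 120 N. Pads are 22 mm wide; open, the fingers measure 114 mm over their backs; the gripper's body (76 mm by 85 mm) begins 54 mm behind the grasp point. The pads swing forward as they close: fully open they stand 13 mm farther back than shut.
Start: joints at [1.093, 0.477, 0.022, 1.555, -0.011, 1.109, -0.083], TCP at [0.244, -0.629, 0.231] pointing down, gripper open.
Joint ranges: [-2.96, 2.96], [-0.34, 2.1], [-1.41, 1.46], [0.24, 2.44], [-1.37, 4.51], [0.17, 1.92], [-2.96, 2.96]. Speed limits (rad/s): [2.39, 2.39, 3.14, 3.14, 3.14, 3.14, 3.14].

## Interface

Orientations are given as a rotation vector (axis times angle).
In Python, from bench import status, vision, r gives the robot as it stands. The module is installed in compiled form; this text tells all that it offers.
- The arm moves only by the shell command python3 -m handwheel 'ROWS' [OPENING] [FORCE]. ROWS is JSON, a list of rows, each an object with "dp": the shift along the tool's x, y, z in m, a list of three; "delta_rot": the turn, a rotation vector about the tool's x, y, z in rad, a list of three. In form: [{"dp": [x, y, z], "delta_rot": [rx, ry, rz]}, ...]. A call has 1 to 12 rows; each row is the pose to reach, as a shift and turn from the pose commanded when the call began, along the tool's axes at that moment; what a row does not reach only later rows make up. A row lasts 1/8 s, in which the tool goes at most 62.5 mm and 10.7 degrees, less where a joint would pass 70% of its speed; a pose out of reach is approached as far as the arm can. A call with a gripper value outside its range is refused whole. OPENING is the opening, from 0 (shut) to 1 (fully open), set as the call begins (- or left out, the last holds). The fingers move at their own pace and stop on an object; FORCE is the grip in N (left out, the last holds). Time passes only in rows, so rows that repeat a pose let the fingers close. It gives the time, the measured TCP pose, the force, the opening and the grip force at its end, in the units of the state.
- status.get_obs(): the state, without advancing time (a new reading comes with each control period).
- vision.grab_frame(name): name is "side" or "top"; returns a dict with "img" (400x640x3 uint8, blue, green, red), "fovy" (degrees; the focal length in pixels is half the picture's height over the tangent of half this angle, whatever the lens; pixels are square), "cx", "cy" (the principal point, pixels), "distortion" ([k1, k2, p1, p2, k3] as OpenCV has them; the pictures are not rectified), "world_from_camera" (4x4, takes a point from camera to world coordinates). Camera axes: x right, y up, looking along -z (the intrinsics and any distortion apply to the point x, -y, -z); pixel columns grow to the right and rows downward; lengths in m; the calibration is good to about 2 mm. A picture is of the moment at which its call begins. There is no depth.
- r.hand_in(): hands the job in; it is judged then, once.
The state is a dict: "clock": time; "joints": joint angles; "qvel": joint speeds; "tau": joint torques, N m; "tcp_pos": TCP position; "orientation": TCP orientation; "contact_force": force on the tool from outside, world axes, zero at the start; "moment": the same for the moment, N m; "grip_width": finger opening in m; "gripper_force": force on a finger pad.
Only numpy, scipy, OpenCV 4.12 (cv2) and the standard library are available. Lean on these libraries where they do the work, as an engineer would, in place of code of your own. Each camera call takes 0.05 s, during which the arm holds its last target. There are 200 camera calls.

## Task

The steel blank is already loaded in the drill jig: close the jig up ready for drilling. Swing the leaf down gently over the blank (do not let it drop), put the red-ended T-key on the square stud of the leaf's push-and-turn lock, turn it clockwise until you feel the cross pin drop into the keeper slot, then press the leaf down flat against its springs and turn the key on clockwise to the stop. Leave the key fully down on the stud, the blank in its nest, and the other things on the bench where they are.

Things in the scene. Friction and masses are not known exactly. Their poses are not given: they have to be found in the camera images.
- jig: Leaf drill jig bolted to the bench (it cannot move): green cast base 225 x 130 x 20 mm. Origin: under the base, 50 mm behind the lock; x points from the lock end (the front, towards the robot) to the hinge end, z up. In mm here: hinge axis along y through x 95, z 70, between ears up to z 84; closed leaf level, x -80 to 75, 80 wide, z 64 to 76, ball knob at (-112, 0, 70); stud axis at (-50, 0).
- nest (a point): Middle of the jig's nest floor, in jig frame (35, 0, 36) mm; axes as jig.
- keeper (a point): Lock keeper, jig frame (-50, 0, 52) mm, axes as jig: middle of the top of a slotted steel plate under the stud, 5 mm thick. Its slot, 17.5 mm wide, 55 long, runs along y but set at a slant of up to 0.22 rad either way, which these axes do not show: see it, or feel for it. The plate is tight and does not turn. The lock's cross pin goes down through the slot, then turns under the plate.
- blank: Dark steel plate 64 x 84 x 16 mm (x, y, z), 0.65 kg, already lying in the jig's nest between six dowels that stand 8 mm above the nest floor. Origin: centre of its underside.
- leaf (a joint): Angle of the aluminium leaf, rad: 0 = level, fully home (hard stop); starts open near 1.7 (stop 1.9). 0.65 kg with lock; stays open, falls shut below about 1.1. Rests on the cross pin at about 0.1; with the pin in the slot, on two spring plungers at about 0.055 (0.03 to 0.04 with the key on); pushing it home from there takes about 10 N down at the stud. Locked: about 0.014.
- leaf_hinge (a point): Middle of the leaf's hinge axis. Axes turn with the leaf: x from ball knob to hinge, y along the hinge axis, z up when closed. The knob swings on a circle of 207 mm radius about it, the stud at 145 mm.
- leaf_knob (a point): Centre of the black ball knob, 30 mm diameter, on a 10 mm stem; it stands 32 mm out of the leaf's free edge, 207 mm from the hinge axis. Pinched by its two sides along the jig's y it turns between the pads as the leaf swings. Axes as leaf_hinge.
- lock (a joint): Turn of the stud in the leaf, rad, clockwise from above positive; starts -0.85 to -0.5 (stop -1.0), 1.57 = locked, stop. Friction 0.05 N m. Its cross pin (42 x 7 x 7 mm, along y at 0, 34.5 mm below the leaf's top) drops into the keeper slot where it lines up, within about 0.12; from there it turns on only with the leaf pressed below 0.012 rad. The collar's white line meets a red dot at 1.57.
- stud (a point): On the stud's axis at the top face of its round collar (44 mm diameter, 4 mm thick, on the leaf's top face; 145 mm from the hinge axis, 10 mm above the leaf's mid-plane). z points up the stud and leans with the leaf. The steel square stands 12 mm above this point, 16 mm across flats, flats facing x and y, with a 5 mm tapered lead on top (16 to 11). At joint lock 0, x and y are the leaf's.
- key: T-key, steel, 0.35 kg, standing on its socket beside the jig, left or right. Origin: centre of the underside = socket mouth. Hub 34 x 34 x 30 mm with a square socket 18 mm across flats, 22 deep from below, flats facing x and y; 14 mm neck; cross bar 110 mm long along x, 14 wide (y), 16 high, red ends, its middle 72 mm above the origin. Fully down on the stud, its origin is at stud.
- jar: Amber screw-top jar, 64 mm diameter, 85 mm high, bystander. Origin: centre of the underside.
- tin: Flat blue grease tin, 84 mm diameter, 48 mm high, bystander. Origin: centre of the underside.
- caliper: Caliper lying on the bench behind the jig to the right, 200 mm long, 13 mm high, bystander. Origin: under its middle.
Mind the look-alikes: they are no part of the job. Of the things that look like the blank, the larger one is meant. Of the things shaped like the key, the steel one is meant.

How it is judged:
By the outcome, as a careful person would: the job done as asked, in the order asked, and still so for the second after the job is handed in, with the robot touching nothing.
It also fails if it takes over 64 s, if anything falls off the work surface, if the arm or the gripper's body presses on something with over 40 N, if the wrist force passes 120 N, or if a joint passes its speed limit or range.

## Working session

There is one attempt and no reset: what is moved stays moved. The work goes in short steps, Python scripts to look and compute and a shell command to move; the robot and the scene stay as the last step left them, time stands still between calls to the robot, and variables do not carry over. Pictures are saved under pics/ and viewed, at most 10 in all, crops included, and the job is handed in when it is done.

```bash
mkdir -p pics; ls; cat > h.py <<'E'
import numpy as np,cv2
from bench import status,vision,r
from scipy.spatial.transform import Rotation as R
def cam(n):
    f=vision.grab_frame(n);return f
def K(f):
    h,w=f['img'].shape[:2];fl=h/2/np.tan(np.radians(f['fovy'])/2)
    return np.array([[fl,0,f['cx']],[0,fl,f['cy']],[0,0,1]]),np.array(f['distortion'],float)
def ray(f,uv):
    k,d=K(f);p=cv2.undistortPoints(np.array([[uv]],float),k,d)[0,0]
    T=np.array(f['world_from_camera']);return T[:3,3],T[:3,:3]@np.array([p[0],-p[1],-1])
def onz(f,uv,z):
    o,v=ray(f,uv);return o+v*(z-o[2])/v[2]
def proj(f,P):
    T=np.linalg.inv(np.array(f['world_from_camera']));P=np.atleast_2d(P)@T[:3,:3].T+T[:3,3]
    k,d=K(f);return cv2.projectPoints((P*[1,-1,-1]).astype(float),np.zeros(3),np.zeros(3),k,d)[0][:,0]
def tri(f1,a,f2,b):
    o1,v1=ray(f1,a);o2,v2=ray(f2,b);s=np.linalg.lstsq(np.c_[v1,-v2],o2-o1,rcond=None)[0]
    p,q=o1+v1*s[0],o2+v2*s[1];return (p+q)/2,np.linalg.norm(p-q)
def st():
    o=status.get_obs();print({k:np.round(o[k],4).tolist() for k in('clock','joints','tcp_pos','orientation','contact_force','moment','grip_width','gripper_force')})
def rel(p,rot):
    """shift in tool axes to reach world TCP p / Rotation rot"""
    o=status.get_obs();A=R.from_rotvec(o['orientation'])
    print('dp',np.round(A.inv().apply(np.array(p)-o['tcp_pos']),4),'dr',np.round((A.inv()*rot).as_rotvec(),4))
E
python3 - <<'E'
from h import *
st()
for n in('side','top'):
    f=cam(n);cv2.imwrite(f'pics/{n}0.png',f['img']);print(n,f['fovy'],f['cx'],f['cy'],f['distortion'],np.round(f['world_from_camera'],3).tolist())
E
```

```text
pics
{'clock': 0.0, 'joints': [1.0929, 0.4778, 0.0224, 1.5565, -0.0115, 1.1093, -0.0831], 'tcp_pos': [0.2437, -0.6288, 0.2303], 'orientation': [-3.0863, -0.5773, 0.0008], 'contact_force': [0.2561, -0.6371, -0.5569], 'moment': [-0.0296, -0.0639, 0.0176], 'grip_width': 0.0855, 'gripper_force': 0.0}
side 54.36568036021744 317.73017045238777 203.69869340072765 [-0.07556322  0.          0.          0.          0.        ] [[0.955, 0.203, -0.216, 0.388], [-0.296, 0.661, -0.689, -0.601], [0.003, 0.722, 0.691, 0.676], [0.0, 0.0, 0.0, 1.0]]
top 42.05697185268685 316.16433238072494 203.52722704794033 [-0.01884824  0.          0.          0.          0.        ] [[-0.028, 0.991, -0.128, 0.43], [-1.0, -0.027, 0.005, -0.006], [0.002, 0.128, 0.992, 1.338], [0.0, 0.0, 0.0, 1.0]]
```

View pics/side0.png

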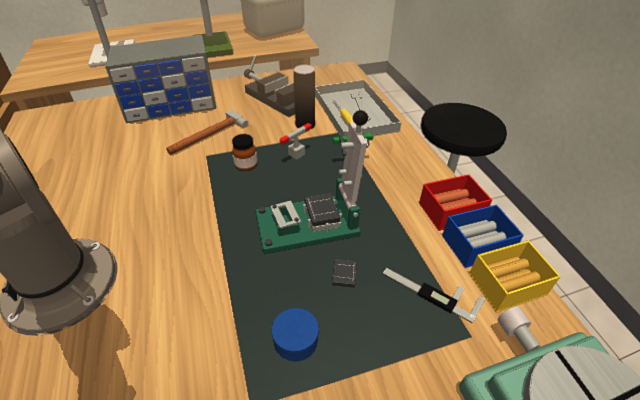

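View pics/top0.png

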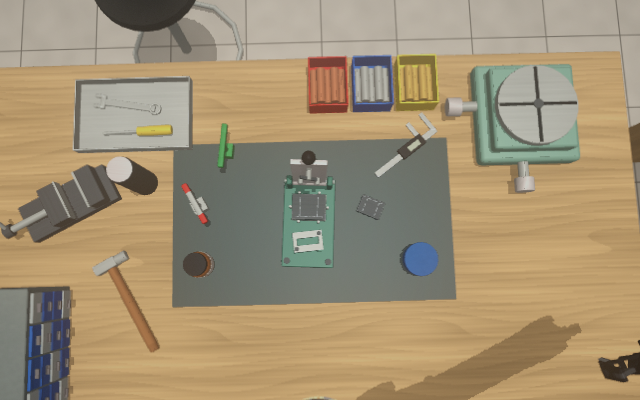

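```bash
python3 - <<'E'
from h import *
s=cv2.imread('pics/side0.png');t=cv2.imread('pics/top0.png')
a=cv2.resize(t[145:273,273:343],None,fx=4.5,fy=4.5,interpolation=cv2.INTER_CUBIC)
b=cv2.resize(s[105:265,240:390],None,fx=3,fy=3,interpolation=cv2.INTER_CUBIC)
c=np.zeros((580,800,3),np.uint8);c[:a.shape[0],:a.shape[1]]=a;c[:b.shape[0],330:330+b.shape[1]]=b
cv2.imwrite('pics/c1.png',c)
F={n:cam(n) for n in('side','top')}
for n,f in F.items():
    i=f['img'].astype(int);B,G,Rr=i[...,0],i[...,1],i[...,2]
    for nm,m in(('red',(Rr>120)&(G<60)&(B<60)),('green',(G>Rr*1.5)&(G>B*1.1)&(G>50))):
        N,l,S,C=cv2.connectedComponentsWithStats(m.astype(np.uint8))
        for k in range(1,N):
            if S[k,4]>12: print(n,nm,S[k].tolist(),C[k].round(1),'z0.072',onz(f,C[k],.072).round(4))
# base corners in top
f=F['top'];i=f['img'].astype(int);B,G,Rr=i[...,0],i[...,1],i[...,2]
m=((G>Rr*1.5)&(G>50)).astype(np.uint8);N,l,S,C=cv2.connectedComponentsWithStats(m)
k=l[262,300];print(k)
E
```

```text
side red [303, 123, 8, 8, 34] [307.4 125.8] z0.072 [0.6436 0.3163 0.072 ]
side red [280, 136, 9, 8, 43] [283.8 139.2] z0.072 [0.5635 0.2707 0.072 ]
side red [424, 175, 68, 56, 889] [453.5 195.6] z0.072 [ 0.8857 -0.0653  0.072 ]
side green [363, 133, 10, 7, 52] [368.2 135.8] z0.072 [0.7898 0.2189 0.072 ]
side green [333, 136, 7, 9, 52] [336.  139.9] z0.072 [0.6982 0.2259 0.072 ]
side green [343, 136, 4, 6, 22] [344.6 138.3] z0.072 [0.7233 0.2263 0.072 ]
side green [337, 178, 5, 5, 21] [338.8 180. ] z0.072 [0.6493 0.0651 0.072 ]
side green [255, 196, 106, 58, 2482] [303.3 228.9] z0.072 [ 0.5248 -0.0629  0.072 ]
side green [280, 207, 12, 15, 72] [285.5 214.7] z0.072 [ 0.4991 -0.0111  0.072 ]
top green [218, 124, 9, 43, 224] [221.9 145.7] z0.072 [0.745  0.2183 0.072 ]
top green [225, 144, 8, 13, 75] [229.1 150.1] z0.072 [0.7333 0.2005 0.072 ]
0
```

View pics/c1.png

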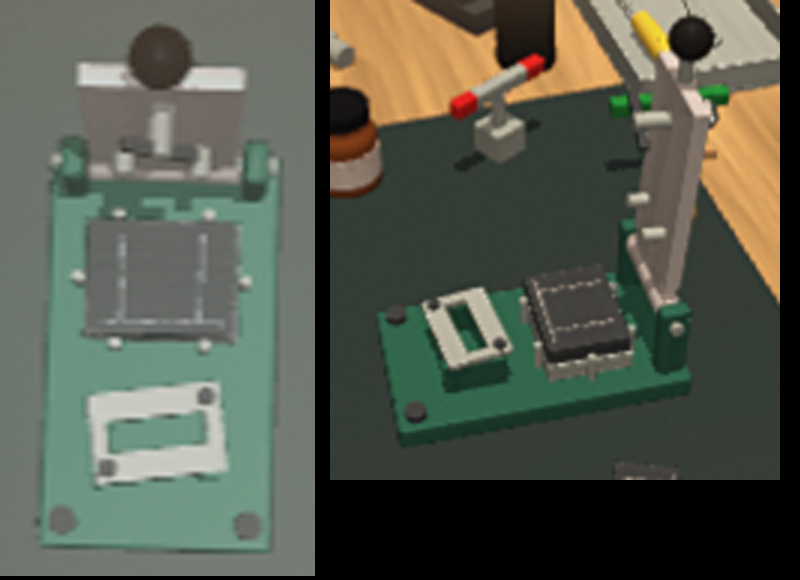

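```bash
python3 - <<'E'
from h import *
f=cam('top');s=cam('side')
i=f['img'].astype(int);B,G,Rr=i[...,0],i[...,1],i[...,2]
m=(Rr>110)&(Rr>2*G)&(Rr>2*B);m[:,260:]=0
N,l,S,C=cv2.connectedComponentsWithStats(m.astype(np.uint8))
T=[C[k] for k in range(1,N) if S[k,4]>8 and C[k][0]<215];print('top red',T)
sd=[(307.4,125.8),(283.8,139.2)]
T.sort(key=lambda c:c[1])
E=[]
for a,b in zip(T,sd):
    p,e=tri(f,a,s,b);E.append(p);print(p.round(4),e)
d=E[0]-E[1];print('key mid',((E[0]+E[1])/2).round(4),'yaw',np.arctan2(d[1],d[0]),np.linalg.norm(d))
def c(x,y,z): return onz(f,(273+(x+.5)/4.5-.5,145+(y+.5)/4.5-.5),z)
q=lambda n,P,z:print(n,[c(x,y,z)[:2].round(4).tolist() for x,y in P])
P=[(40,545),(270,550),(52,190),(278,190)];q('base FL FR L R',P,.02)
X=[c(*p,.02) for p in P]
for a,b in((0,2),(1,3),(1,0)):
    v=X[b]-X[a];print('dir',np.arctan2(v[1],v[0]))
print('front w',np.linalg.norm(X[0]-X[1]))
P=[(88,396),(217,382),(228,470),(96,486)];q('plate',P,.052);print('plate mid',np.mean([c(*p,.052) for p in P],0))
P=[(108,422),(205,410),(208,440),(110,455)];q('slot',P,.052);X=[c(*p,.052) for p in P];print('slot mid',np.mean(X,0))
for a,b in((1,0),(2,3)):
    v=X[b]-X[a];print('slot dir-90',np.arctan2(v[1],v[0])-np.pi/2)
q('screws',[(61,520),(247,526)],.023)
q('earpins',[(55,160),(273,163)],.07)
# blank corners
q('blank',[(88,222),(238,223),(234,342),(86,334)],.052)
# knob
for n,g,roi in(('top',f,(290,145,330,172)),('side',s,(345,108,375,128))):
    x0,y0,x1,y1=roi;k=g['img'][y0:y1,x0:x1].max(2)<75
    N,l,S,C=cv2.connectedComponentsWithStats(k.astype(np.uint8));j=1+np.argmax(S[1:,4]);print(n,S[j],C[j]+[x0,y0])
E
```

```text
top red [array([185.40816327, 187.59183673]), array([202.68421053, 218.12280702])]
[0.6409 0.3073 0.0779] 0.00026910688034734425
[0.5635 0.2655 0.0757] 0.0020797420676000812
key mid [0.6022 0.2864 0.0768] yaw 0.4954619643671227 0.08796901981114785
base FL FR L R [[0.4447, 0.079], [0.4384, -0.0494], [0.6454, 0.0683], [0.6419, -0.0605]]
dir -0.05329162847328766
dir -0.05408200747368475
dir 1.521598045022344
front w 0.1286027001104451
plate [[0.525, 0.049], [0.5307, -0.0221], [0.4823, -0.0268], [0.4756, 0.0457]]
plate mid [0.50338895 0.01144708 0.052     ]
slot [[0.5104, 0.0383], [0.5155, -0.0151], [0.499, -0.0163], [0.4923, 0.0376]]
slot mid [0.50429063 0.01114881 0.052     ]
slot dir-90 0.09558819186032874
slot dir-90 0.12413663970646804
screws [[0.4582, 0.0668], [0.452, -0.0369]]
earpins [[0.6539, 0.0635], [0.6489, -0.0561]]
blank [[0.6216, 0.0469], [0.6188, -0.0363], [0.5526, -0.0321], [0.5592, 0.0493]]
top [ 12   6  14  14 146] [308.13013699 157.33561644]
side [  8   2  15  16 173] [359.95953757 117.6300578 ]
```

```bash
cat >> h.py <<'E'
YAW=-.0535;STUD=np.array([.504,.0112]);
JX=np.array([np.cos(YAW),np.sin(YAW)]);HINGE=np.r_[STUD+.145*JX,.07]
def down(yang,tilt=0):
    """tool z down, tool y at world angle yang; tilt = leaf angle leaning z"""
    y=np.array([np.cos(yang),np.sin(yang),0]);z=np.array([0,0,-1.]);x=np.cross(y,z)
    Rt=R.from_matrix(np.c_[x,y,z]);jy=np.array([-JX[1],JX[0],0])
    return R.from_rotvec(jy*tilt)*Rt   # +tilt about jig y: leaf z leans toward hinge (+x) when knob is up
E
python3 - <<'E'
from h import *
f=cam('top');s=cam('side')
p,e=tri(f,(308.1,157.3),s,(360,117.6));print(p,e,HINGE)
d=p-HINGE;a=d[:2]@JX;print('ang',np.arctan2(d[2],-a),'rad',np.hypot(d[2],a),'lat',d[:2]@[-JX[1],JX[0]])
th=np.arctan2(d[2],-a)
rel(p+[0,0,.06],down(-np.pi/2+YAW))
rel(p-[0,0,.019],down(-np.pi/2+YAW))
E
```

```text
[0.6632769  0.00314693 0.27730207] 0.0016736635310083822 [0.64879254 0.0034462  0.07      ]
ang 1.6405311255716675 rad 0.20780713836068576 lat 0.0004756985610809619
dp [ 0.6196 -0.4382 -0.106 ] dr [-3.000e-04  0.000e+00  4.233e-01]
dp [ 0.6196 -0.4382 -0.027 ] dr [-3.000e-04  0.000e+00  4.233e-01]
```

```bash
python3 -m handwheel '[{"dp":[0.05,-0.035,-0.02],"delta_rot":[0,0,0.03]},{"dp":[0.10,-0.07,-0.04],"delta_rot":[0,0,0.06]},{"dp":[0.15,-0.105,-0.06],"delta_rot":[0,0,0.1]},{"dp":[0.2,-0.14,-0.08],"delta_rot":[0,0,0.14]},{"dp":[0.25,-0.176,-0.1],"delta_rot":[0,0,0.18]},{"dp":[0.3,-0.212,-0.106],"delta_rot":[0,0,0.22]},{"dp":[0.35,-0.248,-0.106],"delta_rot":[0,0,0.26]},{"dp":[0.4,-0.283,-0.106],"delta_rot":[0,0,0.3]},{"dp":[0.45,-0.318,-0.106],"delta_rot":[0,0,0.34]},{"dp":[0.5,-0.354,-0.106],"delta_rot":[0,0,0.38]},{"dp":[0.55,-0.389,-0.106],"delta_rot":[0,0,0.423]},{"dp":[0.59,-0.417,-0.106],"delta_rot":[0,0,0.423]}]' 1 40
python3 - <<'E'
from h import *
st();P=np.array([.6633,.0031,.2773]);rel(P+[0,0,.06],down(-np.pi/2+YAW));rel(P-[0,0,.019],down(-np.pi/2+YAW))
E
```

```text
clock: 1.9
tcp_pos: [0.6444, -0.0247, 0.3374]
orientation: [-3.14, 0.082, -0.001]
contact_force: [1.1, -0.5, 0.3]
grip_width: 0.0854
gripper_force: 0.0
{'clock': 1.9, 'joints': [0.1298, 0.3681, -0.2577, 1.4834, 0.0948, 1.302, -1.7596], 'tcp_pos': [0.6444, -0.0247, 0.3374], 'orientation': [-3.14, 0.082, -0.0005], 'contact_force': [1.1078, -0.529, 0.3325], 'moment': [-0.0144, 0.014, -0.0133], 'grip_width': 0.0854, 'gripper_force': 0.0}
dp [ 0.0174 -0.0287  0.0001] dr [-0.0005 -0.0003  0.0013]
dp [ 0.0174 -0.0287  0.0791] dr [-0.0005 -0.0003  0.0013]
```

```bash
python3 -m handwheel '[{"dp":[0.0174,-0.0287,0.0],"delta_rot":[0,0,0]},{"dp":[0.0174,-0.0287,0.03],"delta_rot":[0,0,0]},{"dp":[0.0174,-0.0287,0.06],"delta_rot":[0,0,0]},{"dp":[0.0174,-0.0287,0.079],"delta_rot":[0,0,0]},{"dp":[0.0174,-0.0287,0.079],"delta_rot":[0,0,0]}]' 1
python3 -m handwheel '[{"dp":[0,0,0],"delta_rot":[0,0,0]},{"dp":[0,0,0],"delta_rot":[0,0,0]},{"dp":[0,0,0],"delta_rot":[0,0,0]},{"dp":[0,0,0],"delta_rot":[0,0,0]},{"dp":[0,0,0],"delta_rot":[0,0,0]},{"dp":[0,0,0],"delta_rot":[0,0,0]}]' 0 30
python3 - <<'E'
from h import *
st()
o=status.get_obs();A=R.from_rotvec(o['orientation']);g=np.array(o['tcp_pos'])+A.apply([0,0,-.019]);print(g)
th0=1.64
for t in [1.57,1.5,1.4,1.3,1.2,1.1,1.0,.9,.8,.7,.6,.5,.4,.3,.25,.2,.15,.12,.1,.08]:
    d=.207*np.array([*(-(np.cos(t)-np.cos(th0))*JX),np.sin(t)-np.sin(th0)]);print(t,A.inv().apply(d).round(4))
E
```

```text
clock: 2.52
tcp_pos: [0.6615, 0.0001, 0.2569]
orientation: [3.14, -0.084, -0.004]
contact_force: [0.0, 0.2, 0.7]
grip_width: 0.0855
gripper_force: 0.0
clock: 3.28
tcp_pos: [0.6631, 0.0029, 0.2599]
orientation: [-3.138, 0.081, -0.004]
contact_force: [0.1, 6.6, 5.1]
grip_width: 0.0281
gripper_force: 29.4
{'clock': 3.275, 'joints': [0.0906, 0.4482, -0.2635, 1.5411, 0.1205, 1.1653, -1.8174], 'tcp_pos': [0.6631, 0.0029, 0.2599], 'orientation': [-3.1376, 0.0806, -0.0043], 'contact_force': [0.1113, 6.6247, 5.1032], 'moment': [1.3049, -0.0167, -0.0205], 'grip_width': 0.0281, 'gripper_force': 29.3665}
[0.66305469 0.00287924 0.27885442]
1.57 [-0.0145 -0.     -0.0005]
1.5 [-0.029  -0.0001 -0.0001]
1.4 [-0.0495 -0.0001  0.0024]
1.3 [-0.0697 -0.0001  0.0069]
1.2 [-0.0894 -0.0001  0.0133]
1.1 [-0.1083 -0.0002  0.0217]
1.0 [-0.1262 -0.0002  0.032 ]
0.9 [-0.1431 -0.0002  0.044 ]
0.8 [-0.1587 -0.0002  0.0576]
0.7 [-1.728e-01 -1.000e-04  7.270e-02]
0.6 [-1.854e-01 -1.000e-04  8.910e-02]
0.5 [-1.963e-01 -1.000e-04  1.067e-01]
0.4 [-2.053e-01 -1.000e-04  1.254e-01]
0.3 [-0.2125 -0.      0.1448]
0.25 [-0.2153  0.      0.1547]
0.2 [-0.2176  0.      0.1648]
0.15 [-2.195e-01  1.000e-04  1.750e-01]
0.12 [-2.203e-01  1.000e-04  1.811e-01]
0.1 [-2.208e-01  1.000e-04  1.853e-01]
0.08 [-2.212e-01  1.000e-04  1.894e-01]
```

```bash
python3 -m handwheel '[{"dp":[-0.0145,-0.002,-0.0005],"delta_rot":[0,0,0]},{"dp":[-0.029,-0.002,0.0],"delta_rot":[0,0,0]},{"dp":[-0.0495,-0.002,0.0024],"delta_rot":[0,0,0]},{"dp":[-0.0697,-0.002,0.007],"delta_rot":[0,0,0]},{"dp":[-0.0894,-0.002,0.0133],"delta_rot":[0,0,0]},{"dp":[-0.1083,-0.002,0.0217],"delta_rot":[0,0,0]},{"dp":[-0.1262,-0.002,0.032],"delta_rot":[0,0,0]},{"dp":[-0.1431,-0.002,0.044],"delta_rot":[0,0,0]},{"dp":[-0.1587,-0.002,0.0576],"delta_rot":[0,0,0]},{"dp":[-0.1587,-0.002,0.0576],"delta_rot":[0,0,0]}]' 0 40
python3 - <<'E'
from h import *
st()
o=status.get_obs();A=R.from_rotvec(o['orientation']);g=np.array(o['tcp_pos'])+A.apply([0,0,-.019]);d=g-HINGE;a=d[:2]@JX;print('ang',np.arctan2(d[2],-a),'rad',np.hypot(a,d[2]))
E
```

```text
clock: 4.53
tcp_pos: [0.5011, 0.0123, 0.1992]
orientation: [-3.139, 0.081, 0.006]
contact_force: [-1.3, 5.5, -2.3]
grip_width: 0.0278
gripper_force: 41.4
{'clock': 4.525, 'joints': [0.1137, 0.2491, -0.3033, 1.9785, 0.0896, 0.9304, -1.8574], 'tcp_pos': [0.5011, 0.0123, 0.1992], 'orientation': [-3.1394, 0.0814, 0.006], 'contact_force': [-1.3134, 5.483, -2.2959], 'moment': [1.178, 0.256, -0.1506], 'grip_width': 0.0278, 'gripper_force': 41.407}
ang 0.786630040846983 rad 0.20932299530602752
```

```bash
python3 -m handwheel '[{"dp":[-0.0141,-0.001,0.0151],"delta_rot":[0,0,0]},{"dp":[-0.0267,-0.001,0.0315],"delta_rot":[0,0,0]},{"dp":[-0.0376,-0.001,0.0491],"delta_rot":[0,0,0]},{"dp":[-0.0466,-0.001,0.0678],"delta_rot":[0,0,0]},{"dp":[-0.0538,-0.001,0.0872],"delta_rot":[0,0,0]},{"dp":[-0.0566,-0.001,0.0971],"delta_rot":[0,0,0]},{"dp":[-0.0589,-0.001,0.1072],"delta_rot":[0,0,0]},{"dp":[-0.0608,-0.001,0.1174],"delta_rot":[0,0,0]},{"dp":[-0.0616,-0.001,0.1235],"delta_rot":[0,0,0]},{"dp":[-0.0621,-0.001,0.1277],"delta_rot":[0,0,0]},{"dp":[-0.0621,-0.001,0.1277],"delta_rot":[0,0,0]}]'
python3 - <<'E'
from h import *
st()
o=status.get_obs();A=R.from_rotvec(o['orientation']);g=np.array(o['tcp_pos'])+A.apply([0,0,-.019]);d=g-HINGE;a=d[:2]@JX;print('ang',np.arctan2(d[2],-a),'rad',np.hypot(a,d[2]))
s=cam('side');c=cv2.resize(s['img'][110:270,210:400],None,fx=4,fy=3.7);cv2.imwrite('pics/s2.png',c)
E
```

```text
clock: 5.9
tcp_pos: [0.4407, 0.0158, 0.0723]
orientation: [-3.14, 0.082, 0.003]
contact_force: [-0.9, 5.0, -3.8]
grip_width: 0.0276
gripper_force: 42.5
{'clock': 5.9, 'joints': [0.068, 0.3577, -0.2854, 2.2127, 0.1755, 0.5935, -1.9693], 'tcp_pos': [0.4407, 0.0158, 0.0723], 'orientation': [-3.14, 0.0818, 0.003], 'contact_force': [-0.9117, 4.9661, -3.7933], 'moment': [1.0841, 0.0843, 0.0218], 'grip_width': 0.0276, 'gripper_force': 42.45}
ang 0.10199088086116335 rad 0.20952995372146915
```

View pics/s2.png

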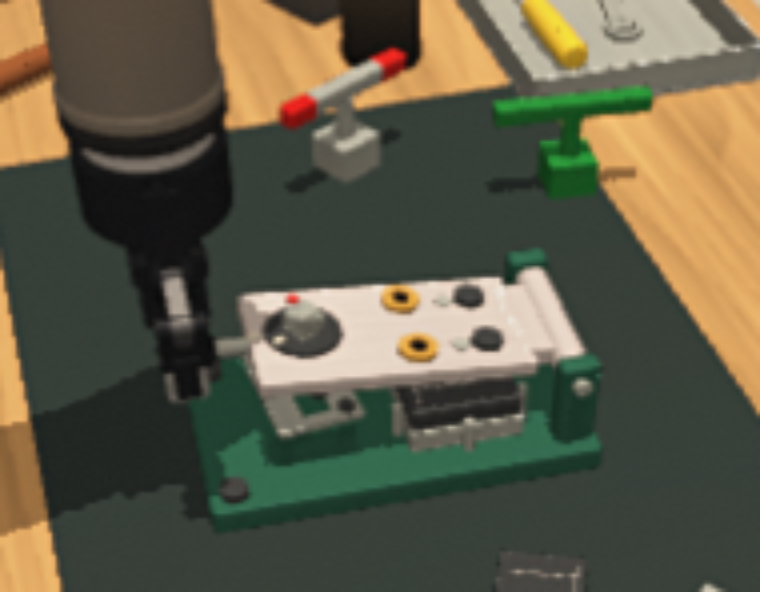

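```bash
python3 -m handwheel '[{"dp":[0,0,0.002],"delta_rot":[0,0,0]},{"dp":[0,0,0.004],"delta_rot":[0,0,0]},{"dp":[0,0,0.005],"delta_rot":[0,0,0]},{"dp":[0,0,0.005],"delta_rot":[0,0,0]}]'
python3 - <<'E'
from h import *
st()
E
```

```text
clock: 6.45
tcp_pos: [0.4402, 0.0159, 0.0675]
orientation: [-3.14, 0.081, 0.004]
contact_force: [-2.5, 6.3, -1.7]
grip_width: 0.028
gripper_force: 42.6
{'clock': 6.45, 'joints': [0.0647, 0.3666, -0.2825, 2.216, 0.181, 0.5824, -1.9744], 'tcp_pos': [0.4402, 0.0159, 0.0675], 'orientation': [-3.1402, 0.0815, 0.0041], 'contact_force': [-2.5162, 6.3484, -1.7028], 'moment': [1.1356, 0.3044, 0.033], 'grip_width': 0.028, 'gripper_force': 42.6246}
```

```bash
python3 -m handwheel '[{"dp":[0,0,0.002],"delta_rot":[0,0,0]},{"dp":[0,0,0.004],"delta_rot":[0,0,0]},{"dp":[0,0,0.004],"delta_rot":[0,0,0]}]'
python3 - <<'E'
from h import *
st()
E
```

```text
clock: 6.82
tcp_pos: [0.4408, 0.0159, 0.0646]
orientation: [3.14, -0.081, -0.002]
contact_force: [-6.3, 5.1, 14.4]
grip_width: 0.0278
gripper_force: 44.2
{'clock': 6.825, 'joints': [0.062, 0.3723, -0.2798, 2.2172, 0.1855, 0.5746, -1.9786], 'tcp_pos': [0.4408, 0.0159, 0.0646], 'orientation': [3.1404, -0.0814, -0.0022], 'contact_force': [-6.2515, 5.1149, 14.4037], 'moment': [1.1554, 1.0495, 0.1108], 'grip_width': 0.0278, 'gripper_force': 44.2397}
```

```bash
python3 -m handwheel '[{"dp":[0,0,-0.002],"delta_rot":[0,0,0]},{"dp":[0,0,-0.002],"delta_rot":[0,0,0]}]' 
python3 -m handwheel '[{"dp":[0,0,-0.002],"delta_rot":[0,0,0]},{"dp":[0,0,-0.002],"delta_rot":[0,0,0]},{"dp":[0,0,-0.002],"delta_rot":[0,0,0]},{"dp":[0,0,-0.03],"delta_rot":[0,0,0]},{"dp":[0,0,-0.08],"delta_rot":[0,0,0]},{"dp":[0,0,-0.13],"delta_rot":[0,0,0]}]' 1
python3 - <<'E'
from h import *
st()
K0=np.array([.6022,.2864]);ya=.4955-np.pi/2
rel([*K0,.15],down(ya));rel([*K0,.072-.019],down(ya))
for n in('side','top'):
    f=cam(n);p=proj(f,[*STUD,.09])[0].astype(int);print(n,p)
    c=cv2.resize(f['img'][p[1]-35:p[1]+35,p[0]-40:p[0]+40],None,fx=5,fy=8 if 0 else 5,interpolation=cv2.INTER_CUBIC)
    cv2.imwrite(f'pics/{n}3.png',c);np.savez(f'{n}3.npz',p=p)
cv2.imwrite('pics/st3.png',np.hstack([cv2.imread('pics/side3.png'),cv2.imread('pics/top3.png')]))
E
```

```text
clock: 7.08
tcp_pos: [0.4409, 0.0158, 0.0661]
orientation: [-3.14, 0.081, 0.002]
contact_force: [-3.4, 5.0, 4.0]
grip_width: 0.0276
gripper_force: 43.4
clock: 7.82
tcp_pos: [0.4415, 0.0148, 0.1972]
orientation: [3.14, -0.084, -0.002]
contact_force: [0.9, 0.1, 0.4]
grip_width: 0.0853
gripper_force: 0.0
{'clock': 7.825, 'joints': [0.1279, 0.1534, -0.3298, 2.1055, 0.0634, 0.8928, -1.8624], 'tcp_pos': [0.4415, 0.0148, 0.1972], 'orientation': [3.1404, -0.084, -0.0017], 'contact_force': [0.94, 0.0647, 0.4058], 'moment': [-0.02, -0.0495, 0.0151], 'grip_width': 0.0853, 'gripper_force': 0.0}
dp [ 0.146  -0.2798  0.047 ] dr [-2.00e-04  1.10e-03 -5.49e-01]
dp [ 0.1461 -0.2798  0.144 ] dr [-2.00e-04  1.10e-03 -5.49e-01]
side [284 201]
top [307 239]
```

View pics/st3.png

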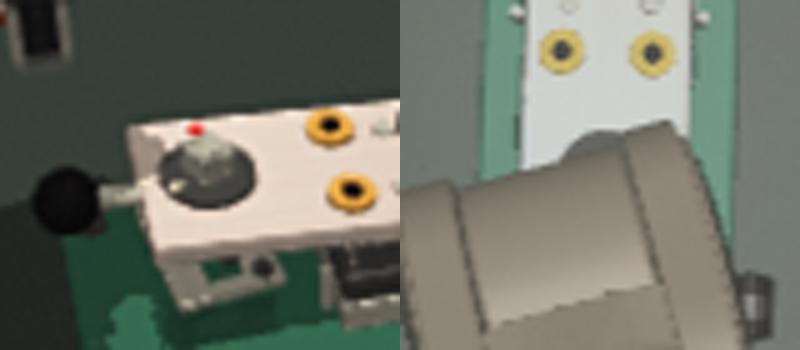

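```bash
python3 -m handwheel '[{"dp":[0.024,-0.046,0.005],"delta_rot":[0,0,-0.09]},{"dp":[0.048,-0.092,0.015],"delta_rot":[0,0,-0.18]},{"dp":[0.072,-0.138,0.025],"delta_rot":[0,0,-0.27]},{"dp":[0.096,-0.184,0.035],"delta_rot":[0,0,-0.36]},{"dp":[0.12,-0.23,0.045],"delta_rot":[0,0,-0.46]},{"dp":[0.146,-0.28,0.047],"delta_rot":[0,0,-0.549]},{"dp":[0.146,-0.28,0.047],"delta_rot":[0,0,-0.549]}]' 1
python3 - <<'E'
from h import *
st()
K0=np.array([.6022,.2864]);ya=.4955-np.pi/2
rel([*K0,.15],down(ya));rel([*K0,.072-.019],down(ya))
f=cam('top');s=cam('side')
p=proj(f,[*STUD,.095])[0].astype(int);q=proj(s,[*STUD,.095])[0].astype(int);print(p,q)
c=[cv2.resize(g['img'][p[1]-25:p[1]+25,p[0]-25:p[0]+25],None,fx=8,fy=8,interpolation=cv2.INTER_CUBIC) for g,p in((f,p),(s,q))]
cv2.imwrite('pics/st4.png',np.hstack(c))
E
```

```text
clock: 8.8
tcp_pos: [0.6025, 0.2917, 0.1473]
orientation: [-3.041, -0.778, 0.001]
contact_force: [-1.0, -0.1, -0.6]
grip_width: 0.0855
gripper_force: 0.0
{'clock': 8.8, 'joints': [-0.2268, 0.5905, -0.4534, 1.6192, 0.2902, 0.9994, -1.8414], 'tcp_pos': [0.6025, 0.2917, 0.1473], 'orientation': [-3.0405, -0.7779, 0.0013], 'contact_force': [-1.0464, -0.14, -0.6099], 'moment': [-0.0727, -0.0117, 0.0206], 'grip_width': 0.0855, 'gripper_force': 0.0}
dp [-0.0028  0.0045 -0.0028] dr [-0.0033  0.0001  0.0055]
dp [-0.0028  0.0048  0.0942] dr [-0.0033  0.0001  0.0055]
[307 239] [284 199]
```

View pics/st4.png

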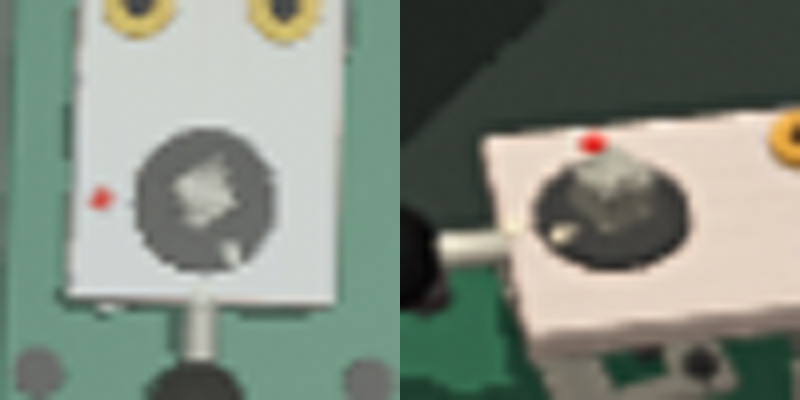

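```bash
cat > lk.py <<'E'
from h import *
def lockview(th=.1):
    f=cam('top');jx=np.r_[JX,0];ez=np.array([0,0,1.])
    lx=jx*np.cos(th)-ez*np.sin(th);lz=ez*np.cos(th)+jx*np.sin(th)   # leaf axes
    S=HINGE-.145*lx+.01*lz
    o=status.get_obs()
    def onleaf(uv):
        a,v=ray(f,uv);P=a+v*((S-a)@lz)/(v@lz);return P
    p=proj(f,S)[0];i=f['img'];m=np.zeros(i.shape[:2],np.uint8)
    g=i.max(2).astype(int);yy,xx=np.mgrid[:400,:640];near=np.hypot(xx-p[0],yy-p[1])<14
    m=((g<150)&near).astype(np.uint8);N,l,St,C=cv2.connectedComponentsWithStats(m);k=1+np.argmax(St[1:,4])
    c=cv2.findContours((l==k).astype(np.uint8),0,1)[0][0];(ec,_,_)=cv2.fitEllipse(cv2.convexHull(c))
    c0=onleaf(ec);print('collar',ec,c0.round(4),'expected',S.round(4),p)
    h=cv2.fitEllipse(cv2.convexHull(c));print(h)
    rr=np.hypot(xx-ec[0],yy-ec[1]);w=(rr>4.8)&(rr<7.6);W=g*w;th_=np.percentile(g[w],92)
    for T in (th_,):
        s=w&(g>T);uv=[(xx[s]*(g[s]-T)).sum()/(g[s]-T).sum(),(yy[s]*(g[s]-T)).sum()/(g[s]-T).sum()]
        d=onleaf(uv)-c0;a=np.arctan2(d@[-JX[1],JX[0],0],-(d@jx));print('line px',uv,'angle from front, toward +y',a,'lock',a)
if __name__=='__main__': lockview()
E
python3 lk.py
```

```text
collar (307.0432434082031, 238.66651916503906) [0.5064 0.012  0.0944] expected [0.5057 0.0111 0.0944] [307.41555157 238.92834588]
((307.0432434082031, 238.66651916503906), (17.42430305480957, 17.802953720092773), 14.378926277160645)
line px [np.float64(310.1607992388202), np.float64(243.2025282044312)] angle from front, toward +y -0.6278067551718052 lock -0.6278067551718052
```

```bash
python3 -m handwheel '[{"dp":[-0.0028,0.0046,0.03],"delta_rot":[0,0,0.0]},{"dp":[-0.0028,0.0046,0.06],"delta_rot":[0,0,0.0]},{"dp":[-0.0028,0.0046,0.085],"delta_rot":[0,0,0.0]},{"dp":[-0.0028,0.0046,0.094],"delta_rot":[0,0,0.0]},{"dp":[-0.0028,0.0046,0.094],"delta_rot":[0,0,0.0]}]' 1
python3 -m handwheel '[{"dp":[0,0,0],"delta_rot":[0,0,0]},{"dp":[0,0,0],"delta_rot":[0,0,0]},{"dp":[0,0,0],"delta_rot":[0,0,0]},{"dp":[0,0,0],"delta_rot":[0,0,0]},{"dp":[0,0,0],"delta_rot":[0,0,0]},{"dp":[0,0,0],"delta_rot":[0,0,0]},{"dp":[0,0,0],"delta_rot":[0,0,0]}]' 0 80
```

```text
clock: 9.57
tcp_pos: [0.6023, 0.2805, 0.055]
orientation: [3.045, 0.769, -0.001]
contact_force: [-0.6, -0.3, 0.8]
grip_width: 0.0855
gripper_force: 0.0
clock: 10.45
tcp_pos: [0.6024, 0.2819, 0.0553]
orientation: [-3.045, -0.771, -0.001]
contact_force: [-0.7, 1.1, 2.8]
grip_width: 0.0128
gripper_force: 81.7
```

```bash
python3 -m handwheel '[{"dp":[0,0,-0.01],"delta_rot":[0,0,0]},{"dp":[0,0,-0.04],"delta_rot":[0,0,0]},{"dp":[0,0,-0.08],"delta_rot":[0,0,0]},{"dp":[0,0,-0.12],"delta_rot":[0,0,0]},{"dp":[0,0,-0.15],"delta_rot":[0,0,0]},{"dp":[0,0,-0.15],"delta_rot":[0,0,0]},{"dp":[0,0,-0.15],"delta_rot":[0,0,0]}]' 
python3 - <<'E'
from h import *
st()
o=status.get_obs();A=R.from_rotvec(o['orientation'])
y=A.apply([0,1,0]);print('yang',np.arctan2(y[1],y[0]))
rel([*STUD+[.002,0],.205],down(.527,.1))
E
```

```text
clock: 11.32
tcp_pos: [0.6016, 0.2807, 0.2033]
orientation: [3.045, 0.77, -0.004]
contact_force: [-0.9, 0.1, -2.5]
grip_width: 0.0128
gripper_force: 80.9
{'clock': 11.325, 'joints': [-0.203, 0.5278, -0.4673, 1.5836, 0.2582, 1.0946, -1.8104], 'tcp_pos': [0.6016, 0.2807, 0.2033], 'orientation': [3.0447, 0.7703, -0.0037], 'contact_force': [-0.9142, 0.0845, -2.4748], 'moment': [-0.0289, 0.0054, 0.0001], 'grip_width': 0.0128, 'gripper_force': 80.9216}
yang -1.075204300615079
dp [-0.2123  0.1916 -0.001 ] dr [ 0.1071 -0.0221 -1.6009]
```

```bash
python3 -m handwheel '[{"dp":[-0.02,0.019,0],"delta_rot":[0,0,-0.14]},{"dp":[-0.04,0.038,0],"delta_rot":[0.01,0,-0.3]},{"dp":[-0.063,0.057,0],"delta_rot":[0.02,0,-0.46]},{"dp":[-0.085,0.077,0],"delta_rot":[0.03,-0.005,-0.62]},{"dp":[-0.107,0.096,0],"delta_rot":[0.04,-0.01,-0.78]},{"dp":[-0.13,0.115,0],"delta_rot":[0.06,-0.01,-0.94]},{"dp":[-0.15,0.134,0],"delta_rot":[0.07,-0.015,-1.1]},{"dp":[-0.17,0.154,0],"delta_rot":[0.08,-0.02,-1.26]},{"dp":[-0.19,0.173,0],"delta_rot":[0.09,-0.02,-1.42]},{"dp":[-0.205,0.185,0],"delta_rot":[0.1,-0.02,-1.53]},{"dp":[-0.2123,0.1916,0],"delta_rot":[0.107,-0.022,-1.6]},{"dp":[-0.2123,0.1916,0],"delta_rot":[0.107,-0.022,-1.6]}]' 
python3 - <<'E'
from h import *
st()
f=cam('top');s=cam('side')
o=status.get_obs();A=R.from_rotvec(o['orientation']);print(A.as_matrix().round(3).tolist())
p=proj(f,o['tcp_pos'])[0].astype(int);q=proj(s,np.array(o['tcp_pos'])-[0,0,.07])[0].astype(int);print(p,q)
c=[cv2.resize(g['img'][p[1]-50:p[1]+50,p[0]-40:p[0]+40],None,fx=5,fy=5,interpolation=cv2.INTER_CUBIC) for g,p in((f,p),(s,q))]
cv2.imwrite('pics/k5.png',np.hstack(c))
E
```

```text
clock: 12.82
tcp_pos: [0.5057, 0.0109, 0.2034]
orientation: [-1.524, -2.642, 0.067]
contact_force: [-0.4, 0.3, -2.2]
grip_width: 0.0125
gripper_force: 80.9
{'clock': 12.825, 'joints': [0.5299, 0.4009, -0.8252, 1.8711, 0.2885, 1.1065, 0.1112], 'tcp_pos': [0.5057, 0.0109, 0.2034], 'orientation': [-1.5244, -2.6418, 0.0672], 'contact_force': [-0.4249, 0.2514, -2.2136], 'moment': [-0.0246, -0.1939, 0.026], 'grip_width': 0.0125, 'gripper_force': 80.9185}
[[-0.499, 0.861, -0.099], [0.865, 0.502, 0.008], [0.056, -0.082, -0.995]]
[306 235] [284 185]
```

View pics/k5.png

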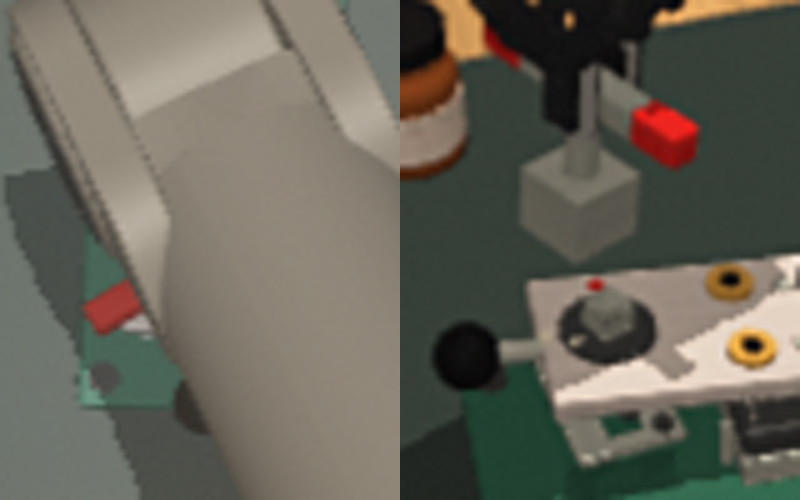

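```bash
python3 - <<'E'
from h import *
s=cam('side');st()
o=status.get_obs();A=R.from_rotvec(o['orientation']);t=np.array(o['tcp_pos'])
obs={}
for nm,(x,y) in dict(near=(578,262),left=(520,225),right=(637,230),near_t=(578,208),left_t=(520,172),right_t=(638,176)).items(): obs[nm]=np.array([284-40+(x-400+.5)/5-.5,185-50+(y+.5)/5-.5])
def pred(d):
    C=[];
    for z in(.055,.025):
        c=[proj(s,t+A.apply([d[0]+a*.017,d[1]+b*.017,z+d[2]]))[0] for a in(1,-1) for b in(1,-1)]
        c=np.array(c);C+= [c[np.argmax(c[:,1])],c[np.argmin(c[:,0])],c[np.argmax(c[:,0])]]
    return np.array(C)
O=np.array(list(obs.values()))
print(O-pred([0,0,0]))
from scipy.optimize import least_squares
for fixz in(0,1):
    r_=least_squares(lambda d:(pred([d[0],0,d[1]])-O).ravel(),[0,0]) ;
print('dx,dz',r_.x,r_.fun.round(2))
r3=least_squares(lambda d:(pred(d)-O).ravel(),[0,0,0]);print('full',r3.x,r3.fun.round(2))
# stud square top from side: crop corners
E
```

```text
{'clock': 12.975, 'joints': [0.5278, 0.4, -0.8262, 1.8696, 0.288, 1.1065, 0.1106], 'tcp_pos': [0.5065, 0.0127, 0.2044], 'orientation': [-1.5228, -2.6446, 0.0651], 'contact_force': [-0.112, 0.2388, -3.0358], 'moment': [-0.0032, -0.1843, 0.0053], 'grip_width': 0.0129, 'gripper_force': 80.9231}
[[-2.11506625 -0.89091376]
 [-2.45662097 -0.26352927]
 [-2.13749407 -0.3943862 ]
 [-2.66559837 -0.22041529]
 [-2.71561639  0.57750897]
 [-2.77379512  0.16048348]]
dx,dz [0.00720592 0.00398545] [-0.37  0.64  0.1   0.08 -0.38  0.2   0.11  0.05  0.3  -0.68  0.19 -0.27]
full [0.01255782 0.00532228 0.0100488 ] [-0.36  0.51  0.24  0.05 -0.5   0.15  0.12  0.06  0.44 -0.58  0.05 -0.19]
```

```bash
cat > hub.py <<'E'
from h import *
from scipy.optimize import least_squares
def hub(th=.1,show=False,zr=None):
    s=cam('side');o=status.get_obs();A=R.from_rotvec(o['orientation']);t=np.array(o['tcp_pos'])
    c=proj(s,t+A.apply([.004,0,.042]))[0]
    i=cv2.resize(s['img'],None,fx=4,fy=4,interpolation=cv2.INTER_CUBIC);
    g=i.max(2).astype(int);sat=g-i.min(2);yy,xx=np.mgrid[:1600,:2560]/4.
    roi=(abs(xx-c[0]+1)<18)&(yy>c[1]-7)&(yy<c[1]+16)
    m=((g>74)&(sat<40)&roi).astype(np.uint8)
    N,l,S,C=cv2.connectedComponentsWithStats(m);k=1+np.argmax(S[1:,4]);m=(l==k)
    def edges(rows):
        L=[];
        for r_ in rows:
            x=np.where(m[r_])[0];L.append((x.min()/4-.375,x.max()/4-.375))
        return np.median(L,0)
    r0=int(c[1]*4);L,Rr=edges(range(r0-8,r0+8));
    col=int((L+Rr)*2)
    bot=max(np.where(m[:,cc])[0].max() for cc in range(col-40,col+40))/4-.375
    O=np.array([L,Rr,bot])
    def pred(d):
        cs=np.array([proj(s,t+A.apply([d[0]+a*.017,a2*.017,.055+d[1]]))[0] for a in(1,-1) for a2 in(1,-1)])
        return np.array([cs[:,0].min(),cs[:,0].max(),cs[:,1].max()])
    sol=least_squares(lambda d:pred(d)-O,[0,0]);print('hub',O,'pred0',pred([0,0]),'dx,dz',sol.x.round(4),sol.fun.round(2))
    # collar in side
    jx=np.r_[JX,0];ez=np.array([0,0,1.]);lx=jx*np.cos(th)-ez*np.sin(th);lz=ez*np.cos(th)+jx*np.sin(th);Sp=HINGE-.145*lx+.01*lz
    p=proj(s,Sp)[0];m2=((g<85)&(np.hypot(xx-p[0],yy-p[1])<14)).astype(np.uint8)
    N,l,St,C=cv2.connectedComponentsWithStats(m2);k=1+np.argmax(St[1:,4])
    hc=cv2.convexHull(cv2.findContours((l==k).astype(np.uint8),0,1)[0][0]);e=cv2.fitEllipse(hc)
    print('collar side',np.array(e[0])/4-.375,np.array(e[1])/4,'expected',p,'S',Sp.round(4))
    return t,A
if __name__=='__main__': hub();st()
E
python3 hub.py
```

```text
hub [267.625 291.125 186.375] pred0 [270.10869637 293.19143836 187.75430443] dx,dz [0.0068 0.0007] [ 0.26 -0.25 -0.01]
collar side [285.05895996 200.44828796] [13.67201328 19.60071564] expected [285.44989384 199.89135486] S [0.5057 0.0111 0.0944]
{'clock': 13.025, 'joints': [0.5276, 0.3997, -0.8263, 1.8693, 0.2881, 1.1067, 0.1109], 'tcp_pos': [0.5066, 0.0128, 0.2046], 'orientation': [-1.5223, -2.6454, 0.065], 'contact_force': [0.2764, -0.4092, -2.8242], 'moment': [0.0034, -0.231, 0.0139], 'grip_width': 0.0123, 'gripper_force': 80.9248}
```

```bash
python3 - <<'E'
from h import *
from scipy.optimize import least_squares
s=cam('side');i0=cv2.imread('pics/side0.png')
i=cv2.resize(i0,None,fx=4,fy=4,interpolation=cv2.INTER_CUBIC);g=i.max(2).astype(int)
m=np.zeros(g.shape,np.uint8);m[4*144:4*162,4*283:4*310]=(g>80)[4*144:4*162,4*283:4*310]
N,l,S,C=cv2.connectedComponentsWithStats(m);k=1+np.argmax(S[1:,4]);x,y,w,h,a=S[k]
O=np.array([x/4-.375,(x+w-1)/4-.375,(y+h-1)/4-.375]);print(O)
ya=.4955;u=np.array([np.cos(ya),np.sin(ya),0]);v=np.array([-u[1],u[0],0])
def pred(d):
    cs=np.array([proj(s,np.r_[d,z]+.017*(b*u+c*v))[0] for b in(1,-1) for c in(1,-1) for z in (0,.03)])
    return np.array([cs[:,0].min(),cs[:,0].max(),cs[:,1].max()])
q=least_squares(lambda d:pred(d)-O,[.602,.286]);print(q.x,q.fun)
d=q.x-[.602,.2807];print('along bar',d@u[:2],'across',d@v[:2])
E
```

```text
[287.375 304.375 158.375]
[0.60173373 0.29368148] [-0.02538849  0.02583644 -0.00135745]
along bar 0.005938076448892158 across 0.011546820997900999
```

```bash
cat > go.py <<'E'
from h import *
def S(th):
    jx=np.r_[JX,0];ez=np.array([0,0,1.]);lx=jx*np.cos(th)-ez*np.sin(th);lz=ez*np.cos(th)+jx*np.sin(th)
    return HINGE-.145*lx+.01*lz+[.0004,.001,0],lz
def key(th,lift,lock,dx=.0055):
    s,lz=S(th);A=down(YAW-lock,th);rel(s+lz*lift-A.apply([dx,0,.0555]),A)
E
python3 - <<'E'
from go import *
for l in(.025,.012,.008,.004,0):key(.1,l,-.58)
E
```

```text
dp [-0.0118  0.0083  0.0294] dr [ 0.0026 -0.0007  0.0003]
dp [-0.0118  0.0082  0.0424] dr [ 0.0026 -0.0007  0.0003]
dp [-0.0118  0.0082  0.0464] dr [ 0.0026 -0.0007  0.0003]
dp [-0.0118  0.0082  0.0504] dr [ 0.0026 -0.0007  0.0003]
dp [-0.0118  0.0082  0.0544] dr [ 0.0026 -0.0007  0.0003]
```

```bash
python3 -m handwheel '[{"dp":[-0.006,0.004,0.01],"delta_rot":[0.0026,0,0]},{"dp":[-0.0118,0.0083,0.02],"delta_rot":[0.0026,0,0]},{"dp":[-0.0118,0.0083,0.032],"delta_rot":[0.0026,0,0]},{"dp":[-0.0118,0.0083,0.038],"delta_rot":[0.0026,0,0]},{"dp":[-0.0118,0.0083,0.038],"delta_rot":[0.0026,0,0]},{"dp":[-0.0118,0.0083,0.038],"delta_rot":[0.0026,0,0]}]'
python3 - <<'E'
from go import *
st()
for l in(.016,.008,0):key(.1,l,-.58)
s=cam('side');p=proj(s,S(.1)[0])[0].astype(int)
cv2.imwrite('pics/d6.png',cv2.resize(s['img'][p[1]-35:p[1]+25,p[0]-40:p[0]+40],None,fx=8,fy=8,interpolation=cv2.INTER_CUBIC))
E
```

```text
clock: 13.82
tcp_pos: [0.5163, 0.0065, 0.1662]
orientation: [-1.522, -2.645, 0.068]
contact_force: [0.6, -0.1, -3.1]
grip_width: 0.0129
gripper_force: 81.0
{'clock': 13.825, 'joints': [0.5033, 0.4622, -0.7963, 1.8839, 0.341, 1.0481, 0.0833], 'tcp_pos': [0.5163, 0.0065, 0.1662], 'orientation': [-1.5219, -2.6452, 0.0682], 'contact_force': [0.6334, -0.1147, -3.12], 'moment': [-0.055, -0.1639, 0.0332], 'grip_width': 0.0129, 'gripper_force': 80.9569}
dp [0.0005 0.0001 0.0009] dr [ 0.0006 -0.0001  0.0001]
dp [0.0005 0.0001 0.0089] dr [ 0.0006 -0.0001  0.0001]
dp [0.0005 0.0001 0.0169] dr [ 0.0006 -0.0001  0.0001]
```

View pics/d6.png

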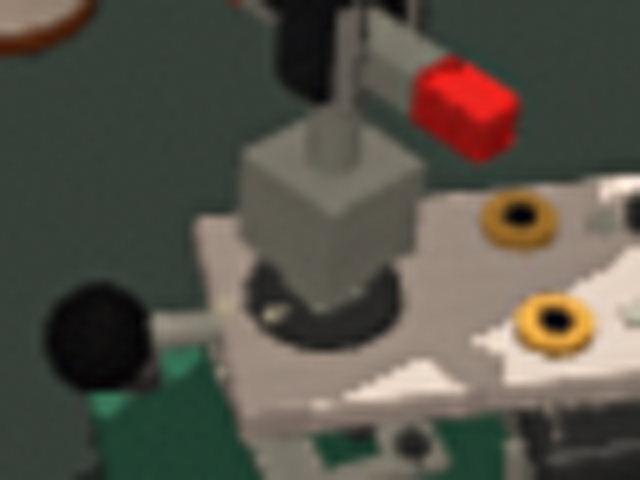

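```bash
python3 -m handwheel '[{"dp":[0.0005,0,0.003],"delta_rot":[0,0,0]},{"dp":[0.0005,0,0.006],"delta_rot":[0,0,0]},{"dp":[0.0005,0,0.009],"delta_rot":[0,0,0]},{"dp":[0.0005,0,0.009],"delta_rot":[0,0,0]}]'
python3 -c "
from go import *
st();key(.1,0,-.58)"
```

```text
clock: 14.38
tcp_pos: [0.5158, 0.0081, 0.1572]
orientation: [-1.521, -2.646, 0.064]
contact_force: [2.4, 4.9, -2.4]
grip_width: 0.0123
gripper_force: 80.9
{'clock': 14.375, 'joints': [0.4972, 0.4724, -0.7921, 1.8937, 0.3497, 1.029, 0.074], 'tcp_pos': [0.5158, 0.0081, 0.1572], 'orientation': [-1.5215, -2.6459, 0.0644], 'contact_force': [2.4217, 4.9127, -2.3782], 'moment': [1.2985, -0.9482, -0.1784], 'grip_width': 0.0123, 'gripper_force': 80.9442}
dp [-0.0007 -0.0011  0.0079] dr [ 0.0028 -0.0011  0.0007]
```

```bash
python3 -m handwheel '[{"dp":[0.0012,0.0015,0.002],"delta_rot":[0,0,0]},{"dp":[0.0012,0.0015,0.004],"delta_rot":[0,0,0]},{"dp":[0.0012,0.0015,0.006],"delta_rot":[0,0,0]},{"dp":[0.0012,0.0015,0.006],"delta_rot":[0,0,0]}]'
python3 -c "
from go import *
st();key(.1,0,-.58)"
```

```text
clock: 14.88
tcp_pos: [0.5152, 0.0088, 0.1507]
orientation: [-1.522, -2.645, 0.068]
contact_force: [2.2, 2.8, -1.3]
grip_width: 0.0128
gripper_force: 80.9
{'clock': 14.875, 'joints': [0.4905, 0.4806, -0.7873, 1.8992, 0.3577, 1.0193, 0.065], 'tcp_pos': [0.5152, 0.0088, 0.1507], 'orientation': [-1.5219, -2.6449, 0.0677], 'contact_force': [2.2332, 2.8187, -1.2957], 'moment': [1.0129, -1.0915, -0.1814], 'grip_width': 0.0128, 'gripper_force': 80.8782}
dp [-0.0012 -0.0015  0.0015] dr [ 0.0007 -0.0005  0.    ]
```

```bash
python3 -m handwheel '[{"dp":[0.0006,0.0006,0.001],"delta_rot":[0,0,0]},{"dp":[0.0006,0.0006,0.002],"delta_rot":[0,0,0]},{"dp":[0.0006,0.0006,0.003],"delta_rot":[0,0,0]},{"dp":[0.0006,0.0006,0.003],"delta_rot":[0,0,0]}]'
python3 -c "
from go import *
st();key(.1,0,-.58)"
```

```text
clock: 15.38
tcp_pos: [0.515, 0.0092, 0.1478]
orientation: [-1.522, -2.645, 0.069]
contact_force: [2.6, 1.5, -1.6]
grip_width: 0.0124
gripper_force: 81.0
{'clock': 15.375, 'joints': [0.4874, 0.4843, -0.7852, 1.9019, 0.3616, 1.0145, 0.0607], 'tcp_pos': [0.515, 0.0092, 0.1478], 'orientation': [-1.5221, -2.6447, 0.069], 'contact_force': [2.6258, 1.4623, -1.5671], 'moment': [0.507, -1.0492, 0.0308], 'grip_width': 0.0124, 'gripper_force': 80.9683}
dp [-0.0015 -0.0017 -0.0015] dr [-0.0001 -0.0001 -0.0002]
```

```bash
python3 -m handwheel '[{"dp":[0.0005,0,0.001],"delta_rot":[0,0,0]},{"dp":[0.0005,0,0.002],"delta_rot":[0,0,0]},{"dp":[0.0005,0,0.003],"delta_rot":[0,0,0]},{"dp":[0.0005,0,0.004],"delta_rot":[0,0,0]},{"dp":[0.0005,0,0.004],"delta_rot":[0,0,0]}]'
python3 -c "
from go import *
st();key(.1,0,-.58)"
```

```text
clock: 16.0
tcp_pos: [0.5152, 0.0094, 0.1463]
orientation: [-1.524, -2.646, 0.07]
contact_force: [-1.4, -1.7, 20.6]
grip_width: 0.0126
gripper_force: 84.3
{'clock': 16.0, 'joints': [0.4849, 0.4856, -0.784, 1.9036, 0.3654, 1.011, 0.056], 'tcp_pos': [0.5152, 0.0094, 0.1463], 'orientation': [-1.5239, -2.6462, 0.0703], 'contact_force': [-1.4298, -1.7319, 20.6351], 'moment': [-0.2294, 0.7251, -0.0094], 'grip_width': 0.0126, 'gripper_force': 84.3147}
dp [-0.0015 -0.0021 -0.003 ] dr [ 0.0003  0.0022 -0.0007]
```

```bash
python3 -m handwheel '[{"dp":[0,-0.0002,-0.001],"delta_rot":[0,0,0.05]},{"dp":[0,-0.0004,-0.001],"delta_rot":[0,0,0.1]},{"dp":[0.0001,-0.0006,-0.001],"delta_rot":[0,0,0.15]},{"dp":[0.0001,-0.0008,-0.001],"delta_rot":[0,0,0.2]},{"dp":[0.0001,-0.0008,-0.001],"delta_rot":[0,0,0.2]}]'
python3 -c "
from go import *
st()"
```

```text
clock: 16.62
tcp_pos: [0.5146, 0.0097, 0.1466]
orientation: [-1.783, -2.485, 0.081]
contact_force: [1.0, 0.3, 11.7]
grip_width: 0.0125
gripper_force: 82.9
{'clock': 16.625, 'joints': [0.4529, 0.4703, -0.7389, 1.9071, 0.3368, 0.9998, -0.1188], 'tcp_pos': [0.5146, 0.0097, 0.1466], 'orientation': [-1.7828, -2.4846, 0.0813], 'contact_force': [1.0345, 0.334, 11.713], 'moment': [0.1881, -0.1945, 0.0214], 'grip_width': 0.0125, 'gripper_force': 82.8934}
```

```bash
for k in 1 2; do :; done; python3 -m handwheel '[{"dp":[0,-0.0002,0],"delta_rot":[0,0,0.04]},{"dp":[0,-0.0003,0],"delta_rot":[0,0,0.08]},{"dp":[0,-0.0003,0],"delta_rot":[0,0,0.08]}]'; python3 -m handwheel '[{"dp":[0,-0.0002,0],"delta_rot":[0,0,0.04]},{"dp":[0,-0.0003,0],"delta_rot":[0,0,0.08]},{"dp":[0,-0.0003,0],"delta_rot":[0,0,0.08]}]'
```

```text
clock: 17.0
tcp_pos: [0.5144, 0.0094, 0.1464]
orientation: [-1.882, -2.413, 0.086]
contact_force: [1.6, 0.3, 8.9]
grip_width: 0.0124
gripper_force: 82.6
clock: 17.38
tcp_pos: [0.5133, 0.0092, 0.1449]
orientation: [-1.977, -2.337, 0.092]
contact_force: [5.0, 0.3, -2.5]
grip_width: 0.0125
gripper_force: 81.0
```

```bash
python3 -c "
from go import *
st();o=status.get_obs();A=R.from_rotvec(o['orientation']);y=A.apply([0,1,0]);ya=np.arctan2(y[1],y[0]);L=YAW-ya;print('lock',L)
for th in(.1,.055,.035,.01,0):key(th,0,L,.004)"
```

```text
{'clock': 17.375, 'joints': [0.427, 0.4613, -0.7018, 1.9119, 0.3162, 0.9898, -0.2596], 'tcp_pos': [0.5133, 0.0092, 0.1449], 'orientation': [-1.9771, -2.3365, 0.092], 'contact_force': [4.9752, 0.3278, -2.4608], 'moment': [0.1653, -1.3897, 0.0023], 'grip_width': 0.0125, 'gripper_force': 81.0158}
lock -0.22081180573472195
dp [-0.001  -0.0017 -0.0045] dr [ 0.0004 -0.0001 -0.0011]
dp [-0.0004 -0.0044  0.002 ] dr [-0.0435 -0.0099 -0.0011]
dp [-0.0002 -0.0055  0.005 ] dr [-0.063  -0.0143 -0.0011]
dp [ 0.0001 -0.0068  0.0087] dr [-0.0874 -0.0197 -0.0011]
dp [ 0.0002 -0.0073  0.0102] dr [-0.0972 -0.0219 -0.0011]
```

```bash
python3 -m handwheel '[{"dp":[0.0002,-0.001,0.002],"delta_rot":[-0.016,-0.0035,0]},{"dp":[0.0004,-0.0018,0.004],"delta_rot":[-0.032,-0.007,0]},{"dp":[0.0006,-0.0027,0.006],"delta_rot":[-0.048,-0.0105,0]},{"dp":[0.0008,-0.0036,0.008],"delta_rot":[-0.063,-0.014,0]},{"dp":[0.0008,-0.0036,0.008],"delta_rot":[-0.063,-0.014,0]}]'
python3 -c "
from go import *
st();o=status.get_obs();A=R.from_rotvec(o['orientation']);y=A.apply([0,1,0]);ya=np.arctan2(y[1],y[0]);L=YAW-ya;print('lock',L)
for th in(.035,.01,0):key(th,0,L,.004)"
```

```text
clock: 18.0
tcp_pos: [0.509, 0.0096, 0.138]
orientation: [-2.012, -2.378, 0.031]
contact_force: [4.2, -0.8, 4.7]
grip_width: 0.0125
gripper_force: 81.9
{'clock': 18.0, 'joints': [0.4328, 0.4284, -0.7029, 1.9747, 0.3395, 0.8937, -0.2838], 'tcp_pos': [0.509, 0.0096, 0.138], 'orientation': [-2.0117, -2.3781, 0.0314], 'contact_force': [4.222, -0.8168, 4.7295], 'moment': [-0.097, -1.3426, 0.0263], 'grip_width': 0.0125, 'gripper_force': 81.8595}
lock -0.2201722211173452
dp [-0.0011 -0.0019 -0.0025] dr [ 0.0016  0.0003 -0.0001]
dp [-0.0008 -0.0034  0.0012] dr [-0.0228 -0.0052 -0.0001]
dp [-0.0007 -0.004   0.0026] dr [-0.0326 -0.0073 -0.0001]
```

```bash
python3 -m handwheel '[{"dp":[0.0001,-0.0005,0.002],"delta_rot":[-0.01,-0.002,0]},{"dp":[0.0002,-0.001,0.004],"delta_rot":[-0.02,-0.004,0]},{"dp":[0.0004,-0.0018,0.006],"delta_rot":[-0.03,-0.006,0]},{"dp":[0.0004,-0.0018,0.008],"delta_rot":[-0.032,-0.007,0]},{"dp":[0.0004,-0.0018,0.008],"delta_rot":[-0.032,-0.007,0]}]'
python3 -c "
from go import *
st();o=status.get_obs();A=R.from_rotvec(o['orientation']);y=A.apply([0,1,0]);ya=np.arctan2(y[1],y[0]);L=YAW-ya;print('lock',L)
for th in(.01,0):key(th,0,L,.004)"
```

```text
clock: 18.62
tcp_pos: [0.508, 0.0098, 0.1344]
orientation: [2.028, 2.396, -0.003]
contact_force: [-10.6, -2.8, 51.9]
grip_width: 0.0126
gripper_force: 88.8
{'clock': 18.625, 'joints': [0.4305, 0.4139, -0.7005, 2.0044, 0.3575, 0.8459, -0.3037], 'tcp_pos': [0.508, 0.0098, 0.1344], 'orientation': [2.0282, 2.3963, -0.0028], 'contact_force': [-10.5944, -2.7623, 51.9079], 'moment': [-0.8141, 2.4336, 0.0079], 'grip_width': 0.0126, 'gripper_force': 88.8191}
lock -0.2195097560143076
dp [-0.0012 -0.0025 -0.0026] dr [ 0.0098  0.005  -0.    ]
dp [-0.0011 -0.0031 -0.0011] dr [ 0.0001  0.0028 -0.    ]
```

```bash
python3 -m handwheel '[{"dp":[0,0,-0.0018],"delta_rot":[0,0,0]},{"dp":[0,-0.0004,-0.0018],"delta_rot":[0,0,0.1]},{"dp":[0.0001,-0.0008,-0.0018],"delta_rot":[0,0,0.2]},{"dp":[0.0002,-0.0012,-0.0018],"delta_rot":[0,0,0.3]},{"dp":[0.0003,-0.0016,-0.0018],"delta_rot":[0,0,0.4]},{"dp":[0.0005,-0.0019,-0.0018],"delta_rot":[0,0,0.5]},{"dp":[0.0005,-0.0019,-0.0018],"delta_rot":[0,0,0.5]}]'
python3 -c "
from go import *
st();o=status.get_obs();A=R.from_rotvec(o['orientation']);y=A.apply([0,1,0]);ya=np.arctan2(y[1],y[0]);L=YAW-ya;print('lock',L);key(0,0,L,.004)"
```

```text
clock: 19.5
tcp_pos: [0.506, 0.0095, 0.1346]
orientation: [2.56, 1.818, -0.001]
contact_force: [-4.2, -3.2, 31.8]
grip_width: 0.0128
gripper_force: 85.9
{'clock': 19.5, 'joints': [0.3447, 0.3849, -0.5893, 2.014, 0.2908, 0.8238, -0.7461], 'tcp_pos': [0.506, 0.0095, 0.1346], 'orientation': [2.5597, 1.8184, -0.0006], 'contact_force': [-4.1634, -3.1663, 31.8341], 'moment': [-0.7688, 0.7013, -0.0206], 'grip_width': 0.0128, 'gripper_force': 85.8989}
lock 0.2819593789107548
dp [-0.002  -0.0024 -0.0009] dr [ 0.0012  0.0014 -0.    ]
```

```bash
python3 -m handwheel '[{"dp":[0,-0.0005,0],"delta_rot":[0,0,0.12]},{"dp":[0.0001,-0.001,0],"delta_rot":[0,0,0.24]},{"dp":[0.0003,-0.0014,0],"delta_rot":[0,0,0.36]},{"dp":[0.0005,-0.0018,0],"delta_rot":[0,0,0.48]},{"dp":[0.0007,-0.0023,0],"delta_rot":[0,0,0.6]},{"dp":[0.001,-0.0026,0],"delta_rot":[0,0,0.72]},{"dp":[0.0013,-0.003,0],"delta_rot":[0,0,0.84]},{"dp":[0.0017,-0.0033,0],"delta_rot":[0,0,0.96]},{"dp":[0.0021,-0.0035,0],"delta_rot":[0,0,1.08]},{"dp":[0.0024,-0.0037,0],"delta_rot":[0,0,1.15]},{"dp":[0.0024,-0.0037,0],"delta_rot":[0,0,1.15]}]'
python3 -c "
from go import *
st();o=status.get_obs();A=R.from_rotvec(o['orientation']);y=A.apply([0,1,0]);ya=np.arctan2(y[1],y[0]);L=YAW-ya;print('lock',L);key(0,0,L,.004)"
```

```text
clock: 20.88
tcp_pos: [0.5033, 0.0118, 0.1346]
orientation: [3.137, 0.133, 0.001]
contact_force: [-1.9, -5.5, 30.4]
grip_width: 0.0128
gripper_force: 85.7
{'clock': 20.875, 'joints': [0.1387, 0.3427, -0.343, 2.0328, 0.1627, 0.791, -1.7868], 'tcp_pos': [0.5033, 0.0118, 0.1346], 'orientation': [3.1367, 0.133, 0.0009], 'contact_force': [-1.9374, -5.5203, 30.3677], 'moment': [-1.643, 0.6641, -0.0562], 'grip_width': 0.0128, 'gripper_force': 85.7133}
lock 1.4325526918714515
dp [-0.0029 -0.0003 -0.0009] dr [ 0.0021 -0.0005  0.    ]
```

```bash
python3 -m handwheel '[{"dp":[0.0002,-0.0002,0],"delta_rot":[0,0,0.07]},{"dp":[0.0003,-0.0003,0],"delta_rot":[0,0,0.14]},{"dp":[0.0003,-0.0003,0],"delta_rot":[0,0,0.14]}]'
python3 -c "
from h import *
st()"
python3 -m handwheel '[{"dp":[0,-0.0002,0],"delta_rot":[0,0,0.05]},{"dp":[0,-0.0003,0],"delta_rot":[0,0,0.1]},{"dp":[0,-0.0003,0],"delta_rot":[0,0,0.1]}]'
python3 -c "
from h import *
st();o=status.get_obs();A=R.from_rotvec(o['orientation']);y=A.apply([0,1,0]);ya=np.arctan2(y[1],y[0]);L=YAW-ya;print('lock',L)"
```

```text
clock: 21.25
tcp_pos: [0.5033, 0.0121, 0.1345]
orientation: [3.138, -0.087, 0.0]
contact_force: [-3.5, -4.3, 31.3]
grip_width: 0.0126
gripper_force: 85.9
{'clock': 21.25, 'joints': [0.1138, 0.3399, -0.3139, 2.034, 0.1483, 0.789, -1.9142], 'tcp_pos': [0.5033, 0.0121, 0.1345], 'orientation': [3.1385, -0.0869, 0.0001], 'contact_force': [-3.466, -4.3389, 31.3292], 'moment': [-1.6521, 0.8543, -0.0592], 'grip_width': 0.0126, 'gripper_force': 85.8625}
clock: 21.62
tcp_pos: [0.5033, 0.0124, 0.1345]
orientation: [3.13, -0.243, 0.0]
contact_force: [-4.2, -5.4, 32.1]
grip_width: 0.0124
gripper_force: 85.9
{'clock': 21.625, 'joints': [0.096, 0.3378, -0.2932, 2.0351, 0.1381, 0.7872, -2.0052], 'tcp_pos': [0.5033, 0.0124, 0.1345], 'orientation': [3.1303, -0.2432, 0.0002], 'contact_force': [-4.2468, -5.377, 32.0512], 'moment': [-1.6252, 0.965, -0.0969], 'grip_width': 0.0124, 'gripper_force': 85.8755}
lock 1.6723795290645105
```

```bash
python3 -m handwheel '[{"dp":[0,-0.0002,0],"delta_rot":[0,0,0.05]},{"dp":[0,-0.0003,0],"delta_rot":[0,0,0.1]},{"dp":[0,-0.0003,0],"delta_rot":[0,0,0.1]}]'
python3 -c "
from h import *
st();o=status.get_obs();A=R.from_rotvec(o['orientation']);y=A.apply([0,1,0]);ya=np.arctan2(y[1],y[0]);L=YAW-ya;print('lock',L)"
```

```text
clock: 22.0
tcp_pos: [0.5032, 0.0125, 0.1345]
orientation: [3.114, -0.397, 0.0]
contact_force: [-3.7, -5.3, 31.5]
grip_width: 0.0125
gripper_force: 86.0
{'clock': 22.0, 'joints': [0.0781, 0.3359, -0.2724, 2.0363, 0.1289, 0.7857, -2.0958], 'tcp_pos': [0.5032, 0.0125, 0.1345], 'orientation': [3.114, -0.3973, 0.0002], 'contact_force': [-3.7345, -5.2861, 31.5179], 'moment': [-1.7749, 1.0378, 0.2874], 'grip_width': 0.0125, 'gripper_force': 85.9724}
lock 1.7711203288004018
```

```bash
python3 -m handwheel '[{"dp":[0,0,0],"delta_rot":[0,0,0.05]},{"dp":[0,0,0],"delta_rot":[0,0,0.05]},{"dp":[0,0,0],"delta_rot":[0,0,0.0]},{"dp":[0,0,-0.0015],"delta_rot":[0,0,-0.03]},{"dp":[0,0,-0.0025],"delta_rot":[0,0,-0.03]},{"dp":[0,0,-0.0025],"delta_rot":[0,0,-0.03]}]'
python3 -c "
from h import *
st()"
```

```text
clock: 22.75
tcp_pos: [0.5026, 0.0123, 0.1348]
orientation: [3.12, -0.352, -0.002]
contact_force: [2.7, -5.0, 10.6]
grip_width: 0.0125
gripper_force: 82.8
{'clock': 22.75, 'joints': [0.0845, 0.3358, -0.2789, 2.036, 0.1302, 0.7879, -2.0671], 'tcp_pos': [0.5026, 0.0123, 0.1348], 'orientation': [3.12, -0.3516, -0.0021], 'contact_force': [2.7434, -4.9665, 10.5647], 'moment': [-1.5484, -0.5745, 0.0465], 'grip_width': 0.0125, 'gripper_force': 82.7749}
```

Torque has hit the stop; leaf and key stay down. Release, rise and look.

```bash
python3 -m handwheel '[{"dp":[0,0,0],"delta_rot":[0,0,0]},{"dp":[0,0,0],"delta_rot":[0,0,0]},{"dp":[0,0,0],"delta_rot":[0,0,0]},{"dp":[0,0,0],"delta_rot":[0,0,0]},{"dp":[0,0,-0.03],"delta_rot":[0,0,0]},{"dp":[0,0,-0.08],"delta_rot":[0,0,0]},{"dp":[0,0,-0.13],"delta_rot":[0,0,0]}]' 1
python3 -m handwheel '[{"dp":[0.0,0.05,0],"delta_rot":[0,0,0]},{"dp":[0,0.1,0],"delta_rot":[0,0,0]},{"dp":[0,0.15,0],"delta_rot":[0,0,0]},{"dp":[0,0.2,0],"delta_rot":[0,0,0]},{"dp":[0,0.25,0],"delta_rot":[0,0,0]},{"dp":[0,0.25,0],"delta_rot":[0,0,0]}]'
python3 - <<'E'
from go import *
st()
f=cam('top');s=cam('side')
p=proj(f,[*STUD,.12])[0].astype(int);q=proj(s,[*STUD,.1])[0].astype(int)
c=[cv2.resize(g['img'][p[1]-45:p[1]+45,p[0]-a:p[0]+b],None,fx=5,fy=5,interpolation=cv2.INTER_CUBIC) for g,p,a,b in((f,p,35,35),(s,q,40,50))]
cv2.imwrite('pics/e7.png',np.hstack(c))
E
```

```text
clock: 23.62
tcp_pos: [0.502, 0.0143, 0.265]
orientation: [-3.122, 0.349, 0.006]
contact_force: [1.5, 0.7, -0.3]
grip_width: 0.0852
gripper_force: 0.0
clock: 24.38
tcp_pos: [0.4455, -0.2337, 0.2636]
orientation: [3.12, -0.361, -0.006]
contact_force: [0.8, 0.4, 0.1]
grip_width: 0.0854
gripper_force: 0.0
{'clock': 24.375, 'joints': [0.4493, 0.1678, -0.1029, 1.9127, 0.0215, 1.0657, -1.4637], 'tcp_pos': [0.4455, -0.2337, 0.2636], 'orientation': [3.12, -0.3607, -0.006], 'contact_force': [0.8281, 0.3924, 0.1371], 'moment': [0.0351, 0.0085, 0.015], 'grip_width': 0.0854, 'gripper_force': 0.0}
```

View pics/e7.png

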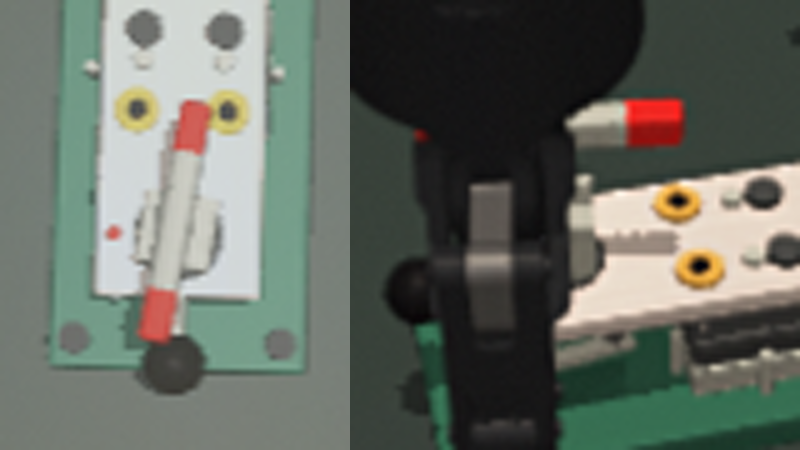

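```bash
python3 -m handwheel '[{"dp":[-0.03,0.04,0],"delta_rot":[0,0,0]},{"dp":[-0.05,0.09,0],"delta_rot":[0,0,0]},{"dp":[-0.05,0.14,-0.02],"delta_rot":[0,0,0]},{"dp":[-0.05,0.19,-0.02],"delta_rot":[0,0,0]},{"dp":[-0.05,0.23,-0.02],"delta_rot":[0,0,0]},{"dp":[-0.05,0.23,-0.02],"delta_rot":[0,0,0]}]'
python3 - <<'E'
from go import *
s=cam('side');q=proj(s,[*STUD,.1])[0].astype(int)
i=s['img'].copy()
for P in(S(.014)[0]+[0,0,.08],HINGE-.207*np.r_[JX,0]): 
    u=proj(s,P)[0];print(u.round(1))
print(q);cv2.imwrite('pics/f8.png',cv2.resize(i[q[1]-60:q[1]+50,q[0]-60:q[0]+90],None,fx=5,fy=5,interpolation=cv2.INTER_CUBIC))
E
```

```text
clock: 25.22
tcp_pos: [0.3474, -0.4443, 0.2836]
orientation: [-3.122, 0.353, 0.005]
contact_force: [-0.6, 0.5, -0.4]
grip_width: 0.0856
gripper_force: 0.0
[283.  175.8]
[257.6 212.8]
[284 198]
```

View pics/f8.png

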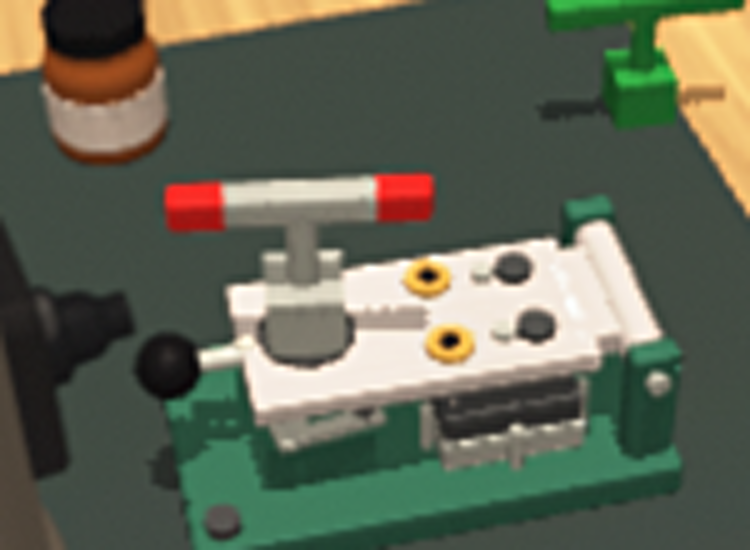

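```bash
python3 -c "
from h import *
print(r.hand_in())"
```

```text
the job is handed in; nothing more can be done
None
```

The job is handed in at about 25 s on the robot's clock: the leaf is lowered and pressed home, the pin dropped into the slot and turned under the keeper to a felt stop. The last picture shows the key down on the stud and the blank in its nest. The collar's line was hidden under the key, so I went by torque and could not check the line against the red dot.

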